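# Lock a build plate into the scraping fixture

## Robot

A 6-joint arm with a two-finger parallel gripper is mounted at the origin on the work surface. World frame = base frame: x ahead of the robot, y to its left, z up, the work surface at z = 0. Lengths are in m, angles in rad, forces in N, time in s.
With the tool pointing down it reaches from about 0.3 to 0.775 m from the base axis. Payload 14.6 kg.
Tool frame: the origin (TCP) lies between the finger pads; the fingertips stand 8 mm ahead of it and the grasp point (between the pads) lies 11 mm behind it; z points along the fingers, y is the direction in which the jaws open and shut (so a half turn about z gives the same grasp; the last joint's range is limited). The gripper opens to 85 mm and grips with 20 to 120 N. Pads are 22 mm wide; open, the fingers measure 114 mm over their backs; the gripper's body (76 mm by 85 mm) begins 54 mm behind the grasp point. The pads swing forward as they close: fully open they stand 13 mm farther back than shut.
Start: joints at [-1.204, 0.3, 1.521, -0, 1.321, -0.067], TCP at [0.231, -0.499, 0.239] pointing down, gripper open.
Joint ranges: [-3.03, 3.03], [-0.79, 2.21], [0.23, 2.52], [-1.04, 4.18], [0, 3.07], [-2.55, 2.55]. Speed limits (rad/s): [2.22, 2.22, 2.57, 3.14, 3.14, 3.14].

## Interface

Orientations are given as a rotation vector (axis times angle).
In Python, from workcell import arm, optics, job gives the robot as it stands.
- The arm moves only by the tool send_rows, never from a script. Its arguments are lists of equal length, an entry for each row: "claw": the opening, from 0 (shut) to 1 (fully open); "offset": the shift along the tool's x, y, z in m, a list of three; "delta_rot": the turn, a rotation vector about the tool's x, y, z in degrees, a list of three. In form: {"claw": [claw, ...], "offset": [[dx, dy, dz], ...], "delta_rot": [[wx, wy, wz], ...]}. A call has 1 to 12 rows; each row shifts and turns the pose as measured when the row begins, along the tool's axes as they then stand; what a row does not reach is not made up. A row lasts 1/10 s, in which the tool goes at most 50 mm and 8.59 degrees, less where a joint would pass 70% of its speed; a pose out of reach is approached as far as the arm can. A call is refused whole if a number of a shift passes 0.05 or a number of a turn 8.59, either way. A call with a gripper value outside its range is refused whole. The fingers move at their own pace and stop on an object; "force" is the grip in N (left out, the last holds). Time passes only in rows, so rows that do not move let the fingers close. It gives the time, the measured TCP pose, the force and the opening at its end, in the units of the state.
- arm.get_state(): the state, without advancing time (a new reading comes with each control period).
- optics.read_camera(name): name is "side" or "top"; returns a dict with "frame" (420x560x3 uint8, red, green, blue), "fovy" (degrees; the focal length in pixels is half the picture's height over the tangent of half this angle, whatever the lens; pixels are square), "cx", "cy" (the principal point, pixels), "camera_from_world" (4x4, takes a point from world to camera coordinates). Camera axes: x right, y down, z forward; pixel columns grow to the right and rows downward; lengths in m; the calibration is good to about 2 mm. A picture is of the moment at which its call begins. There is no depth.
- job.close_job(): hands the job in, once; it reports no verdict.
The state is a dict: "time": time; "q": joint angles; "joint_velocities": joint speeds; "joint_efforts": joint torques, N m; "tool_pos": TCP position; "ee_rot": TCP orientation; "wrist_force": force on the tool from outside, world axes, zero at the start; "wrist_torque": the same for the moment, N m; "gripper_width": finger opening in m.
Only numpy, scipy, OpenCV 4.12 (cv2) and the standard library are available. Lean on these libraries where they do the work, as an engineer would, in place of code of your own. Each camera call takes 0.05 s, during which the arm holds its last target. There are 200 camera calls.

## Task

Put the loose build plate into the scraping fixture: slide its far edge in under the bridge until the hole in the plate drops over the fixture's pin and the plate lies flat on the deck. Then swing the clamp arm fully round, straight across the plate, and let go of everything. Leave the other things on the bench where they are.

Things in the scene. Friction and masses are not known exactly. Their poses are not given: they have to be found in the camera images.
- fixture: Scraping fixture, bolted down: dark steel deck 205 x 175 mm, 10 mm thick (top at z = 10 mm). Origin on the bench surface; x points from the open end (robot's side) to the bridge, z up. Deck spans x -94 to +111 mm, y -100 to +75 mm. With the plate home, the plate's centre is over this origin, axes parallel, and its far edge is at x = 75 mm, 14 mm under the bridge.
- bridge (a point): Middle of the underside of the bridge's open edge, at x = 61, y = 0 mm of the fixture, 18 mm above the deck. The bridge is a flat aluminium bar 144 mm wide (y), covering x = 61 to 97 mm, top 24 mm above the deck. Its two cheeks have inner faces at y = +60 and -60 mm; behind it is closed by a wall at x = 87 mm.
- pin (a point): Tip of the fixed steel locating pin, 10 mm diameter, rising 8 mm above the deck, its top 2.5 mm tapered to 6 mm diameter. It stands at x = -28, y = 0 mm of the fixture.
- plate_handle (a point): Centre of the black handle bar on the loose build plate (axes as the plate's: x towards the far edge, z up), on its centre line. Bar 12 mm thick (x), 60 mm long (y), 33 mm tall; this point is 21.5 mm above the plate's underside, the bar's top 38 mm above it.
- plate_hole (a point): Centre of the plate's round through hole, 13 mm diameter, at the level of the underside: 34 mm ahead (+x) of the handle bar on the plate's centre line.
- plate_rear (a point): Middle of the plate's far edge (the edge opposite the handle), at the level of the underside: 137 mm ahead of the handle bar.
- plate: The loose build plate: aluminium, 150 (x) x 110 (y) x 5 mm, about 0.3 kg, a few grey prints up to 24 mm tall stuck on its far half. Origin at the centre of its underside, 62 mm ahead (+x) of the handle bar; x from the handle towards the far edge, z up.
- clamp (a joint): Clamp arm angle, rad, about a vertical pivot; grows clockwise seen from above. 0 = points away from the plate (-y of the fixture), 1.57 = to the open end (-x), 3.14 (stop) = straight across the plate (+y). Stays where left (friction 0.1 N m); its knob can be pushed. Flat steel arm 55 mm long, 18 wide, 6 thick, its underside 8 mm above the deck: it clears the plate by 3 mm, only when that lies flat.
- clamp_pivot (a point): Pivot axis of the clamp arm, 8 mm above the deck, at x = +10, y = -75 mm of the fixture.
- clamp_knob (a point): Centre of the upright black knob near the clamp arm's end: 16 mm diameter, 30 mm tall (top 15 mm above this point, 44 mm above the deck), 45 mm from the pivot axis. It spins freely on its own axis.
- resin_bottle: Bystander: brown bottle, 72 mm diameter, 190 mm tall; origin under its centre.
- jar: Bystander: closed glass jar, 70 mm diameter, 90 mm tall; origin under its centre.
- paper_tube: Bystander: white upright roll, 64 mm diameter, 140 mm tall; origin under its centre.
- bottle_cap: Bystander: black cap, 38 mm diameter, 20 mm tall; origin under its centre.
- scraper: Bystander: spatula 190 mm long lying flat; origin under its middle.
- cutters: Bystander: flush cutters about 140 mm long lying flat; origin under them.
- cup: Bystander: white cup, 68 mm diameter, 60 mm tall; origin under its centre.
Things that resemble listed ones, but are neither listed nor needed, are in the scene too. Leave any brown or yellow look-alike of the plate alone.

How it is judged:
By the outcome, as a careful person would: the job done as asked, in the order asked, and still so for the second after the job is handed in, with the robot touching nothing.
It also fails if it takes over 66 s, if anything falls off the work surface, if the arm or the gripper's body presses on something with over 40 N, if the wrist force passes 120 N, or if a joint passes its speed limit or range.

## Working session

There is one attempt and no reset: what is moved stays moved. The work goes in short steps, Python scripts to look and compute and a tool call to move; the robot and the scene stay as the last step left them, time stands still between calls to the robot, and variables do not carry over. Pictures are saved under pics/ and viewed, about 8 in all and at most 12, crops included, and the job is handed in when it is done.

Besides the shell and the picture viewer there is one more tool, called after ">>>" as name(argument=value, ...) on one line, values as JSON. send_rows: Moves the arm, as the interface text tells. Its arguments: {"type":"object","properties":{"claw":{"type":"array"},"offset":{"type":"array"},"delta_rot":{"type":"array"},"force":{"type":"number"}},"required":["claw","offset","delta_rot"]}

```bash
ls; mkdir -p pics; cat > h.py <<'E'
import numpy as np, cv2
from workcell import arm, optics, job
from scipy.spatial.transform import Rotation as R
def cam(n):
    c=optics.read_camera(n); h=c["frame"].shape[0]
    c["f"]=h/2/np.tan(np.radians(c["fovy"])/2); return c
def save(c,name,box=None,s=1):
    im=c["frame"]
    if box: x0,y0,x1,y1=box; im=im[y0:y1,x0:x1]
    im=cv2.resize(im,None,fx=s,fy=s,interpolation=cv2.INTER_CUBIC)
    cv2.imwrite("pics/"+name,im[:,:,::-1])
def ray(c,u,v):
    T=np.array(c["camera_from_world"]); Rm=T[:3,:3]; o=-Rm.T@T[:3,3]
    return o,Rm.T@np.array([(u-c["cx"])/c["f"],(v-c["cy"])/c["f"],1])
def onz(c,u,v,z):
    o,d=ray(c,u,v); return o+d*(z-o[2])/d[2]
def proj(c,p):
    T=np.array(c["camera_from_world"]); q=T[:3,:3]@np.array(p)+T[:3,3]
    return q[:2]/q[2]*c["f"]+[c["cx"],c["cy"]]
E
python3 - <<'E'
from h import *
for n in("top","side"):
    c=cam(n); save(c,n+"0.png",s=1.42); o,d=ray(c,c["cx"],c["cy"]); print(n,c["fovy"],c["cx"],c["cy"],o,d,{k for k in c})
s=arm.get_state(); print(s)
E
```

```text
pics
top 55.60463166101141 276.9414377952246 206.6009914711259 [ 0.46270742 -0.03882905  1.11446302] [ 0.10685804 -0.00116723 -0.9942736 ] {'cy', 'frame', 'cx', 'f', 'camera_from_world', 'fovy'}
side 42.01219739235435 270.3605862472114 202.90244838684953 [-0.12187853  0.93610061  1.1756841 ] [ 0.41595451 -0.59573849 -0.68707896] {'cy', 'frame', 'cx', 'f', 'camera_from_world', 'fovy'}
{'time': 0.1, 'q': array([-1.20356379e+00,  3.00458119e-01,  1.52147985e+00,  4.33319198e-05,
        1.32065618e+00, -6.66228272e-02]), 'joint_velocities': array([-0.00032095, -0.00222059, -0.00204028,  0.00074543,  0.00079683,
        0.00082098]), 'joint_efforts': array([ 6.93907750e-04, -5.44376850e+01, -3.62372482e+01, -8.20036962e-05,
        3.02969413e-03,  2.19154209e-06]), 'tool_pos': array([ 0.231137  , -0.49888298,  0.23877124]), 'ee_rot': array([-3.06699462e+00, -6.75935069e-01,  1.70314188e-04]), 'wrist_force': array([-0.64515638,  0.01831301,  1.20413877]), 'wrist_torque': array([-0.01104449,  0.03254097,  0.01375492]), 'gripper_width': 0.08515323856391681}
```

View pics/top0.png

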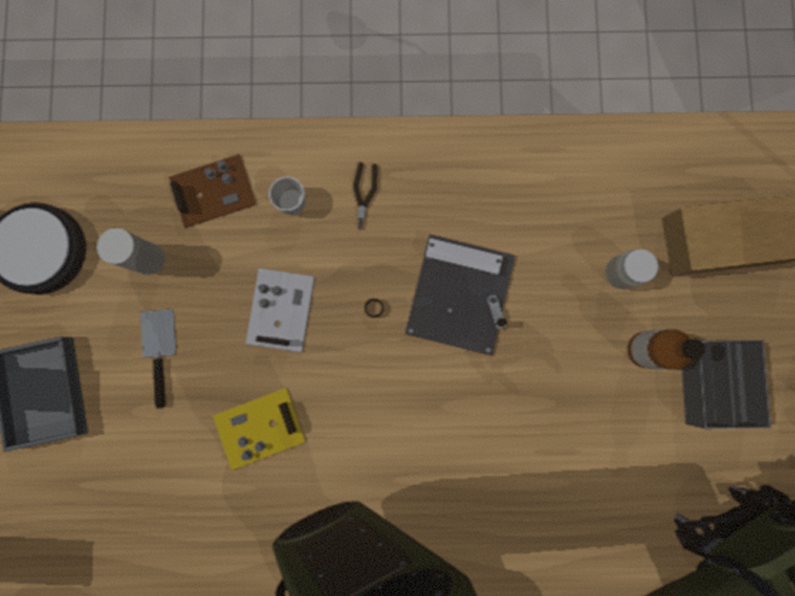

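View pics/side0.png

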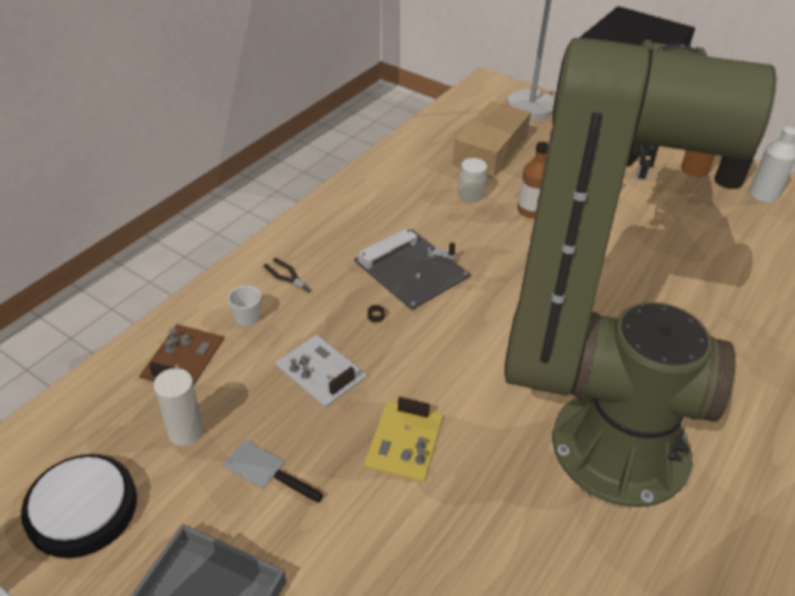

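```bash
python3 - <<'E'
from h import *
c=cam("top"); d=cam("side")
save(c,"t1.png",(165,155,375,260),3.8); save(d,"s1.png",(190,150,340,290),4)
hsv=cv2.cvtColor(c["frame"],cv2.COLOR_RGB2HSV)
def rects(m,lo,hi,z,name):
    m=cv2.morphologyEx(m.astype(np.uint8),cv2.MORPH_CLOSE,np.ones((3,3)))
    for k in cv2.findContours(m,cv2.RETR_EXTERNAL,cv2.CHAIN_APPROX_NONE)[0]:
        a=cv2.contourArea(k)
        if lo<a<hi:
            x,y,w,h=cv2.boundingRect(k)
            if 160<x<380 and 140<y<265:
                r=cv2.minAreaRect(k); b=cv2.boxPoints(r)
                print(name,a,np.round(r[0],1),np.round(r[1],1),round(r[2],1)); print(np.round([onz(c,u,v,z)[:2] for u,v in b],4).tolist(), np.round(onz(c,*r[0],z),4))
S,V=hsv[...,1],hsv[...,2]
rects((S<60)&(V>120),300,6000,.005,"white")
rects((V<100)&(S<90),800,8000,.01,"dark")
rects((V<45),20,300,.038,"blk")
E
```

```text
white 1852.0 [196.3 217.9] [39.8 54.8] 9.3
[[0.4885, 0.2521], [0.6401, 0.229], [0.6201, 0.1185], [0.4691, 0.1431]] [0.5539 0.1857 0.005 ]
white 562.0 [326.1 179.9] [52.1 12.4] 14.0
[[0.6576, -0.1046], [0.6919, -0.1139], [0.6533, -0.2557], [0.6193, -0.2461]] [ 0.6555 -0.1802  0.005 ]
dark 3665.0 [326.2 207.8] [68.3 73.1] 13.6
[[0.5013, -0.0596], [0.7005, -0.1117], [0.6516, -0.2971], [0.4542, -0.2418]] [ 0.5759 -0.1775  0.01  ]
blk 27.5 [191.7 239.5] [21.2  2.4] 8.7
[[0.4945, 0.2199], [0.5008, 0.219], [0.4912, 0.1624], [0.485, 0.1634]] [0.4929 0.1912 0.038 ]
```

View pics/t1.png

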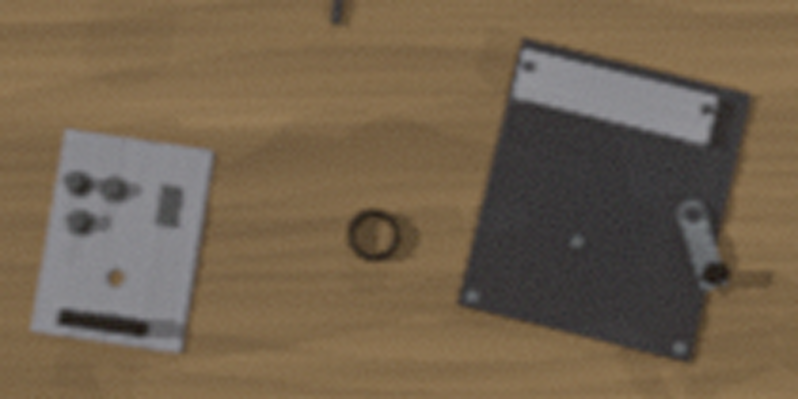

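View pics/s1.png

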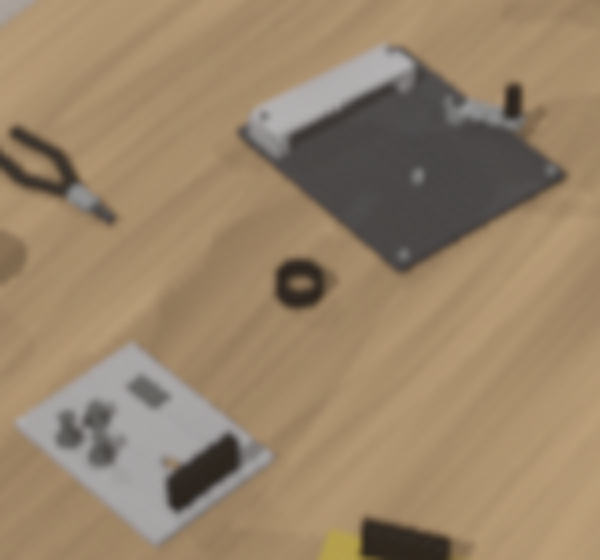

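```bash
cat > fit.py <<'E'
from h import *
from scipy.optimize import least_squares
def px(p,s,x0,y0): return np.array(p,float)/s+[x0,y0]+0.5/s-0.5
def fit(obs,g,zfree=False):
    # obs: list (cam, pixel, local xyz)
    def res(v):
        cs,sn=np.cos(v[2]),np.sin(v[2]); r=[]
        for c,u,l in obs:
            r+=list(proj(c,[v[0]+cs*l[0]-sn*l[1],v[1]+sn*l[0]+cs*l[1],l[2]])-u)
        return np.array(r)
    s=least_squares(res,g,loss="soft_l1",f_scale=.5); return s.x,res(s.x).reshape(-1,2)
E
python3 - <<'E'
from fit import *
c=cam("top"); d=cam("side")
T=lambda *p:px(p,3.8,165,155)
S=lambda *p:px(p,4,190,150)
mm=lambda *l:np.array(l)/1000
ft=[(c,T(523,40),mm(111,75,10)),(c,T(751,95),mm(111,-100,10)),(c,T(690,361),mm(-94,-100,10)),(c,T(459,303),mm(-94,75,10)),(c,T(576,240),mm(-28,0,18)),
(c,T(523,50),mm(97,72,34)),(c,T(718,97),mm(97,-72,34)),(c,T(707,145),mm(61,-72,34)),(c,T(513,99),mm(61,72,34)),(c,T(692,211),mm(10,-75,24))]
fs=[(d,S(240,130),mm(111,75,10)),(d,S(401,270),mm(-94,75,10)),(d,S(566,176),mm(-94,-100,10)),(d,S(418,172),mm(-28,0,18))]
pt=[(c,T(66,130),mm(75,55,5)),(c,T(213,152),mm(75,-55,5)),(c,T(183,351),mm(-75,-55,5)),(c,T(31,330),mm(-75,55,5)),(c,T(115,278),mm(-28,0,5)),(c,T(103,323),mm(-62,0,38))]
ps=[(d,S(15,423),mm(75,55,5)),(d,S(132,342),mm(75,-55,5)),(d,S(273,457),mm(-75,-55,5)),(d,S(158,545),mm(-75,55,5)),(d,S(204,457),mm(-62,0,38))]
for n,a,b,g in(("fix",ft,fs,[.57,-.17,-.25]),("plate",pt,ps,[.555,.185,-.1])):
    for o in(a,b,a+b):
        v,r=fit(o,g); print(n,np.round(v,4),round(np.degrees(v[2]),2)); print(np.round(r,1).tolist())
k=onz(c,*T(715,272),.054); print("knob",k)
E
```

```text
fix [ 0.5736 -0.1569 -0.2595] -14.87
[[-0.2, -0.8], [0.4, -0.5], [0.1, 0.7], [-0.7, 0.6], [0.6, 0.4], [0.2, -0.2], [-0.2, -0.1], [-0.2, -0.2], [-0.2, -0.6], [0.1, 1.1]]
fix [ 0.5711 -0.1559 -0.2685] -15.38
[[-1.0, -0.3], [-0.2, 0.1], [0.7, -0.4], [0.3, 0.7]]
fix [ 0.5732 -0.1569 -0.259 ] -14.84
[[-0.2, -0.7], [0.3, -0.4], [0.1, 0.9], [-0.7, 0.8], [0.6, 0.6], [0.2, -0.0], [-0.2, 0.0], [-0.2, -0.0], [-0.3, -0.4], [0.0, 1.2], [-1.4, -0.5], [-0.2, -0.4], [0.2, -1.1], [-0.0, 0.2]]
plate [ 0.554   0.1834 -0.1548] -8.87
[[0.1, -0.0], [-0.0, -0.5], [-0.4, 0.3], [0.4, 0.3], [0.6, -0.1], [-0.8, -0.1]]
plate [ 0.5521  0.1834 -0.1583] -9.07
[[-0.1, -0.0], [-0.0, 0.4], [0.5, -0.2], [-0.2, -0.2], [-0.2, 0.1]]
plate [ 0.5533  0.1833 -0.1565] -8.97
[[0.2, 0.2], [0.1, -0.2], [-0.4, 0.6], [0.4, 0.5], [0.6, 0.2], [-0.8, 0.2], [-0.4, -0.2], [-0.3, 0.2], [0.2, -0.5], [-0.4, -0.4], [-0.4, -0.1]]
knob [ 0.52090978 -0.24124409  0.054     ]
```

```bash
cat >> h.py <<'E'
def go(p,yaw=None,tilt=None):
    """print tool-frame offset to world TCP p, and yaw error (tool z turn)."""
    s=arm.get_state(); Rt=R.from_rotvec(s["ee_rot"]); M=Rt.as_matrix()
    print("t",round(s["time"],2),"tcp",np.round(s["tool_pos"],4),"F",np.round(s["wrist_force"],1),"w",round(s["gripper_width"],4))
    print("offset",np.round(M.T@(np.array(p)-s["tool_pos"]),4))
    if yaw is not None:
        y=np.radians(yaw); Y=np.array([np.cos(y),np.sin(y),0]); Z=np.array([0,0,-1.]); X=np.cross(Y,Z)
        print("turn deg",np.round((Rt.inv()*R.from_matrix(np.c_[X,Y,Z])).as_rotvec(degrees=True),2))
F=np.array([.5732,-.1569]); FY=-14.85
def fx(x,y):
    a=np.radians(FY); return F+np.array([[np.cos(a),-np.sin(a)],[np.sin(a),np.cos(a)]])@[x/1000,y/1000]
E
echo "from h import *; go([.4925,.1925,.12],-9)" | python3 -
```

```text
t 0.3 tcp [ 0.2311 -0.499   0.2391] F [-0.4  1.6  0.7] w 0.0854
offset [ 0.5278 -0.5175  0.1193]
turn deg [-2.000e-02 -1.000e-02 -5.615e+01]
```

>>> send_rows(claw=[0.5,0.5,0.5,0.5,0.5,0.5,0.5], offset=[[0,0,0],[0,0,0],[0,0,0],[0,0,0],[0,0,0],[0,0,0],[0,0,0]], delta_rot=[[0,0,-8],[0,0,-8],[0,0,-8],[0,0,-8],[0,0,-8],[0,0,-8],[0,0,-8]], force=60)

```text
time: 1.0
tool_pos: [0.231, -0.4988, 0.2385]
ee_rot: [-2.354, -2.079, -0.001]
wrist_force: [-0.3, 1.6, 0.1]
gripper_width: 0.0428
```

```bash
echo "from h import *; go([.4925,.1925,.12],-9)" | python3 -
```

```text
t 1.0 tcp [ 0.231  -0.4988  0.2385] F [-0.3  1.6  0.1] w 0.0428
offset [0.7181 0.1741 0.1194]
turn deg [-0.04 -0.08  1.9 ]
```

>>> send_rows(claw=[0.5,0.5,0.5,0.5,0.5,0.5,0.5,0.5,0.5,0.5,0.5,0.5], offset=[[0.042,0.01,0],[0.042,0.01,0],[0.042,0.01,0],[0.042,0.01,0],[0.042,0.01,0],[0.042,0.01,0],[0.042,0.01,0],[0.042,0.01,0],[0.042,0.01,0],[0.042,0.01,0],[0.042,0.01,0],[0.042,0.01,0]], delta_rot=[[0,0,1.5],[0,0,0],[0,0,0],[0,0,0],[0,0,0],[0,0,0],[0,0,0],[0,0,0],[0,0,0],[0,0,0],[0,0,0],[0,0,0]])

```text
time: 2.2
tool_pos: [0.4245, -0.0014, 0.2392]
ee_rot: [2.381, 2.048, 0.004]
wrist_force: [1.1, -1.2, 0.4]
gripper_width: 0.0425
```

```bash
echo "from h import *; go([.4925,.1925,.12],-9)" | python3 -
```

```text
t 2.2 tcp [ 0.4245 -0.0014  0.2392] F [ 1.1 -1.2  0.4] w 0.0425
offset [0.2018 0.0379 0.1196]
turn deg [ 0.15 -0.08  0.4 ]
```

>>> send_rows(claw=[0.5,0.5,0.5,0.5,0.5,0.5,0.5,0.5], offset=[[0.04,0.0075,0],[0.04,0.0075,0.01],[0.04,0.0075,0.02],[0.04,0.0075,0.02],[0.04,0.0075,0.02],[0,0,0.03],[0,0,0.02],[0,0,0]], delta_rot=[[0,0,0.4],[0,0,0],[0,0,0],[0,0,0],[0,0,0],[0,0,0],[0,0,0],[0,0,0]])

```text
time: 3.0
tool_pos: [0.4955, 0.2052, 0.1158]
ee_rot: [2.379, 2.046, 0.009]
wrist_force: [-0.4, -0.1, -0.0]
gripper_width: 0.0428
```

```bash
cat > a.py <<'E'
from h import *
go([.4925,.1925,.018],-9)
c=cam("top"); save(c,"t2.png",(165,175,235,255),5); d=cam("side"); save(d,"s2.png",(185,225,285,325),5)
a,b=cv2.imread("pics/t2.png"),cv2.imread("pics/s2.png"); a=cv2.resize(a,(350,400)); b=cv2.resize(b,(400,400)); cv2.imwrite("pics/v2.png",np.hstack([a,b]))
E
python3 a.py
```

```text
t 3.0 tcp [0.4955 0.2052 0.1158] F [-0.4 -0.1 -0. ] w 0.0428
offset [-0.0133 -0.0017  0.0978]
turn deg [ 0.37 -0.13  0.4 ]
```

View pics/v2.png

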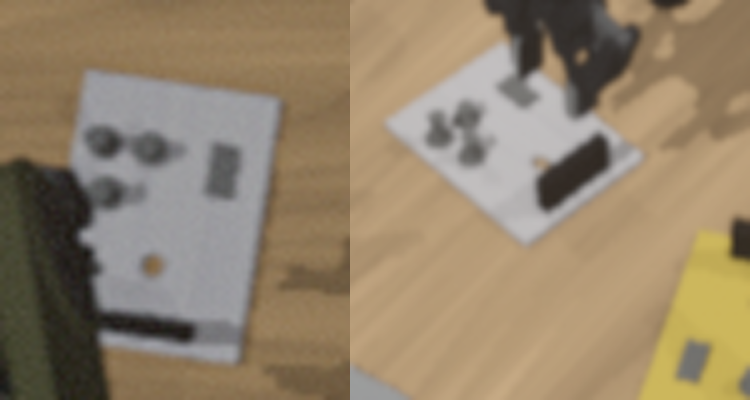

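>>> send_rows(claw=[0.5,0.5,0.5,0.5,0.5,0.5], offset=[[-0.013,-0.0017,0],[0,0,0.02],[0,0,0.02],[0,0,0.015],[0,0,0],[0,0,0]], delta_rot=[[0.37,-0.13,0.4],[0,0,0],[0,0,0],[0,0,0],[0,0,0],[0,0,0]])

```text
time: 3.7
tool_pos: [0.4964, 0.1879, 0.0711]
ee_rot: [2.39, 2.029, 0.022]
wrist_force: [0.1, 0.3, -0.4]
gripper_width: 0.0426
```

```bash
echo "from h import *; go([.4925,.1925,.018],-9)" | python3 -
```

```text
t 3.7 tcp [0.4964 0.1879 0.0711] F [ 0.1  0.3 -0.4] w 0.0426
offset [ 0.0036 -0.0053  0.0531]
turn deg [ 0.8  -0.38 -0.36]
```

>>> send_rows(claw=[0.5,0.5,0.5], offset=[[0.0035,-0.005,0.015],[0,0,0.01],[0,0,0]], delta_rot=[[0.8,-0.4,-0.4],[0,0,0],[0,0,0]])

```text
time: 4.0
tool_pos: [0.4929, 0.1922, 0.0467]
ee_rot: [2.387, 2.04, 0.003]
wrist_force: [0.3, -0.2, 0.2]
gripper_width: 0.0427
```

```bash
for i in 1 2; do echo "from h import *; go([.4925,.1925,.018],-9);cam('top')" | python3 -; done
```

```text
t 4.0 tcp [0.4929 0.1922 0.0467] F [ 0.3 -0.2  0.2] w 0.0427
offset [ 0.0002 -0.0004  0.0287]
turn deg [ 0.12 -0.04  0.03]
t 4.05 tcp [0.493  0.1923 0.0473] F [-0.4 -0.  -0.5] w 0.0429
offset [ 0.0001 -0.0006  0.0292]
turn deg [ 0.14 -0.05  0.03]
```

>>> send_rows(claw=[0.5,0.5,0.5,0.5,0,0,0,0,0], offset=[[0,-0.0005,0.012],[0,0,0.01],[0,0,0.006],[0,0,0],[0,0,0],[0,0,0],[0,0,0],[0,0,0],[0,0,0]], delta_rot=[[0.1,0,0],[0,0,0],[0,0,0],[0,0,0],[0,0,0],[0,0,0],[0,0,0],[0,0,0],[0,0,0]])

```text
time: 5.0
tool_pos: [0.4929, 0.1925, 0.0175]
ee_rot: [2.388, 2.041, 0.003]
wrist_force: [0.6, 0.0, -3.4]
gripper_width: 0.0113
```

```bash
echo "from h import *; go([.4925,.1925,.018],-9)" | python3 -
```

```text
t 5.0 tcp [0.4929 0.1925 0.0175] F [ 0.6  0.  -3.4] w 0.0113
offset [-0.0001 -0.0004 -0.0005]
turn deg [ 0.07 -0.07  0.04]
```

>>> send_rows(claw=[0,0,0,0,0,0], offset=[[0,0,-0.01],[0,0,-0.015],[0,0,-0.02],[0,0,-0.02],[0,0,0],[0,0,0]], delta_rot=[[0,0,0],[0,0,0],[0,0,0],[0,0,1.5],[0,0,1.5],[0,0,1.5]])

```text
time: 5.6
tool_pos: [0.4919, 0.1922, 0.0863]
ee_rot: [-2.469, -1.941, -0.0]
wrist_force: [0.4, -1.2, -3.7]
gripper_width: 0.0115
```

```bash
echo "from h import *; p=fx(-107,0); print(p); go([*p,.085],FY)" | python3 -
```

```text
[ 0.46977379 -0.12947704]
t 5.6 tcp [0.4919 0.1922 0.0863] F [ 0.4 -1.2 -3.7] w 0.0115
offset [-0.3178  0.0545  0.0011]
turn deg [-0.03 -0.03  1.19]
```

>>> send_rows(claw=[0,0,0,0,0,0,0,0,0,0,0,0], offset=[[-0.02,0.004,0],[-0.03,0.005,0],[-0.035,0.006,0],[-0.035,0.006,0],[-0.035,0.006,0],[-0.035,0.006,0],[-0.035,0.006,0],[-0.035,0.006,0],[-0.03,0.005,0],[-0.015,0.003,0],[-0.005,0,0],[0,0,0]], delta_rot=[[0,0,1],[0,0,0],[0,0,0],[0,0,0],[0,0,0],[0,0,0],[0,0,0],[0,0,0],[0,0,0],[0,0,0],[0,0,0],[0,0,0]])

```text
time: 6.8
tool_pos: [0.4567, -0.1318, 0.0758]
ee_rot: [-2.488, -1.9, 0.016]
wrist_force: [-0.7, -0.0, -3.1]
gripper_width: 0.0111
```

```bash
cat > a.py <<'E'
from h import *
p=fx(-107,0); go([*p,.055],FY)
c=cam("top"); save(c,"t3.png",(250,155,370,275),5); d=cam("side"); save(d,"s3.png",(230,140,350,260),5)
a,b=cv2.imread("pics/t3.png"),cv2.imread("pics/s3.png"); cv2.imwrite("pics/v3.png",cv2.resize(np.hstack([a,b]),(800,400)))
E
python3 a.py
```

```text
t 6.8 tcp [ 0.4567 -0.1318  0.0758] F [-0.7 -0.  -3.1] w 0.0111
offset [0.0057 0.0123 0.0206]
turn deg [-0.85  0.07 -0.39]
```

View pics/v3.png

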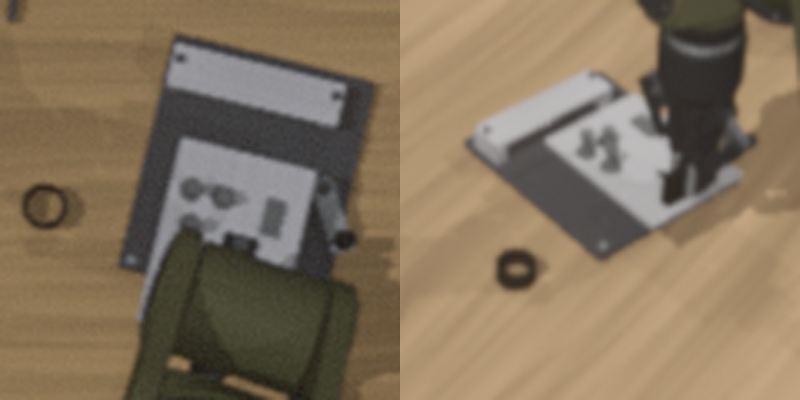

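>>> send_rows(claw=[0,0,0,0,0], offset=[[0.0055,0.012,0.01],[0,0,0.008],[0,0,0],[0,0,0],[0,0,0]], delta_rot=[[-0.8,0,-0.4],[0,0,0],[0,0,0],[0,0,0],[0,0,0]])

```text
time: 7.4
tool_pos: [0.4697, -0.1254, 0.057]
ee_rot: [-2.484, -1.922, 0.003]
wrist_force: [0.0, -0.5, -3.4]
gripper_width: 0.0114
```

```bash
cat > a.py <<'E'
from h import *
p=fx(-107,0); go([*p,.038],FY)
s=arm.get_state(); M=R.from_rotvec(s["ee_rot"]).as_matrix()
PX=M[:,1]; PY=M[:,0]; PZ=-M[:,2]   # plate axes (x=tool y, y=tool x?)
if PY[1]<0: PY=-PY
o=s["tool_pos"]+PX*.062-PZ*.0175
c=cam("top"); d=cam("side")
def over(c,box,s):
    x0,y0,x1,y1=box; im=cv2.resize(c["frame"][y0:y1,x0:x1],None,fx=s,fy=s,interpolation=cv2.INTER_CUBIC)[:,:,::-1].copy()
    def dot(P,col):
        u=(proj(c,P)-[x0,y0]+.5)*s-.5; cv2.circle(im,tuple(int(round(k)) for k in u),2,col,-1)
    for a,b in((75,55),(75,-55),(-75,55),(-75,-55),(75,0)): dot(o+PX*a/1e3+PY*b/1e3+PZ*.005,(0,0,255))
    for a,b,z in((61,72,34),(61,-72,34),(97,72,34),(97,-72,34),(111,75,10),(-94,75,10),(111,-100,10)): dot([*fx(a,b),z/1e3],(0,255,0))
    return im
cv2.imwrite("pics/%s"%__import__("sys").argv[1],np.hstack([over(c,(260,155,365,275),4),over(d,(240,150,345,270),3.6) if 0 else over(d,(240,140,335,260),4)]))
E
python3 a.py v4.png
```

```text
t 7.4 tcp [ 0.4697 -0.1254  0.057 ] F [ 0.  -0.5 -3.4] w 0.0114
offset [-0.0039  0.0011  0.019 ]
turn deg [-0.12  0.05  0.3 ]
```

View pics/v4.png

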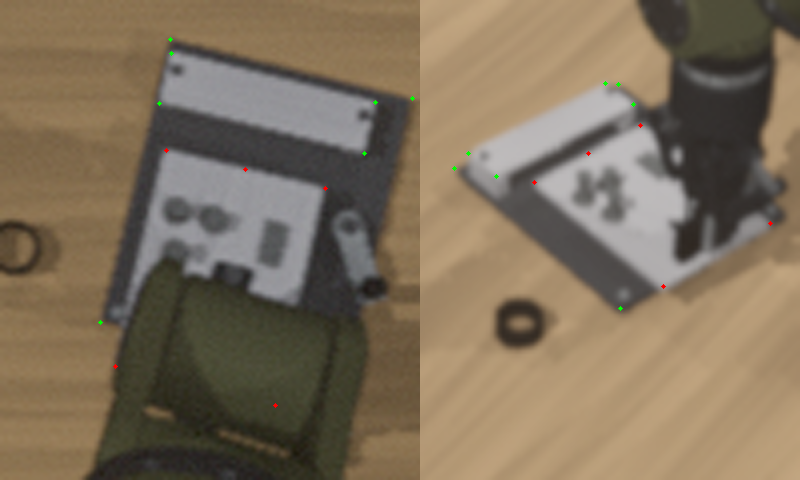

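>>> send_rows(claw=[0,0,0,0], offset=[[-0.0039,0.001,0.009],[0,0,0.007],[0,0,0.001],[0,0,0]], delta_rot=[[-0.1,0,0.3],[0,0,0],[0,0,0],[0,0,0]])

```text
time: 7.9
tool_pos: [0.4696, -0.1304, 0.0388]
ee_rot: [2.49, 1.913, -0.001]
wrist_force: [0.5, 0.2, -3.1]
gripper_width: 0.0111
```

```bash
echo "from h import *; p=fx(-77,0); go([*p,.038],FY)" | python3 -
```

```text
t 7.9 tcp [ 0.4696 -0.1304  0.0388] F [ 0.5  0.2 -3.1] w 0.0111
offset [0.0009 0.0299 0.0008]
turn deg [ 0.03  0.06 -0.08]
```

>>> send_rows(claw=[0,0,0,0,0,0], offset=[[0.0005,0.007,0.0004],[0,0.007,0],[0,0.007,0],[0,0.005,0],[0,0.003,0],[0,0,0]], delta_rot=[[0,0,0],[0,0,0],[0,0,0],[0,0,0],[0,0,0],[0,0,0]])

```text
time: 8.5
tool_pos: [0.5011, -0.1381, 0.0387]
ee_rot: [2.489, 1.913, 0.0]
wrist_force: [-0.4, -0.3, -3.4]
gripper_width: 0.0109
```

```bash
echo "from h import *; p=fx(-61.5,0); go([*p,.038],FY)" | python3 -
```

```text
t 8.5 tcp [ 0.5011 -0.1381  0.0387] F [-0.4 -0.3 -3.4] w 0.0109
offset [0.0003 0.013  0.0008]
turn deg [ 0.09  0.06 -0.07]
```

>>> send_rows(claw=[0,0,0,0,0], offset=[[0,0.005,0.0004],[0,0.005,0],[0,0.002,0],[0,0,0],[0,0,0]], delta_rot=[[0,0,0],[0,0,0],[0,0,0],[0,0,0],[0,0,0]])

```text
time: 9.0
tool_pos: [0.5135, -0.1414, 0.0382]
ee_rot: [2.49, 1.913, -0.0]
wrist_force: [0.5, 0.4, -3.7]
gripper_width: 0.0112
```

```bash
echo "from h import *; p=fx(-61.5,0); go([*p,.0275],FY)" | python3 -;  python3 a.py v5.png
```

```text
t 9.0 tcp [ 0.5135 -0.1414  0.0382] F [ 0.5  0.4 -3.7] w 0.0112
offset [0.0003 0.0001 0.0107]
turn deg [ 0.07  0.06 -0.07]
t 9.0 tcp [ 0.5135 -0.1414  0.0382] F [ 0.5  0.4 -3.7] w 0.0112
offset [ 0.0003 -0.0454  0.0002]
turn deg [ 0.07  0.06 -0.07]
```

View pics/v5.png

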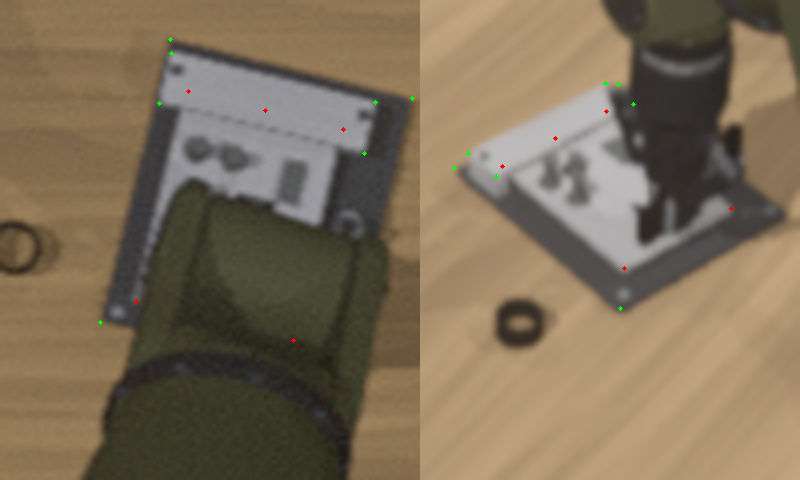

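>>> send_rows(claw=[0,0,0,0], offset=[[-0.0007,0,0],[0,0,0.002],[0,0,0.002],[0,0,0]], delta_rot=[[0,0,0],[0,0,0],[0,0,0],[0,0,0]])

```text
time: 9.5
tool_pos: [0.513, -0.1421, 0.0339]
ee_rot: [2.49, 1.913, -0.0]
wrist_force: [0.4, -0.4, -2.7]
gripper_width: 0.0111
```

>>> send_rows(claw=[0,0,0], offset=[[0,0,0.0015],[0,0,0.001],[0,0,0]], delta_rot=[[0,0,0],[0,0,0],[0,0,0]])

```text
time: 9.8
tool_pos: [0.5129, -0.1421, 0.0311]
ee_rot: [2.49, 1.913, -0.0]
wrist_force: [-0.2, -0.1, -2.6]
gripper_width: 0.011
```

```bash
echo "from h import *; p=fx(-61.5,0); go([*p,.0275],FY)" | python3 -
```

```text
t 9.8 tcp [ 0.5129 -0.1421  0.0311] F [-0.2 -0.1 -2.6] w 0.011
offset [0.0011 0.0006 0.0036]
turn deg [ 0.05  0.06 -0.07]
```

>>> send_rows(claw=[0,0,0,0,0], offset=[[0,0,0.0015],[0,0,0.001],[0,0,0.0008],[0,0,0.0005],[0,0,0]], delta_rot=[[0,0,0],[0,0,0],[0,0,0],[0,0,0],[0,0,0]])

```text
time: 10.3
tool_pos: [0.5131, -0.1421, 0.0275]
ee_rot: [2.49, 1.913, -0.0]
wrist_force: [-0.5, 0.8, -2.8]
gripper_width: 0.0113
```

```bash
echo "from h import *; p=fx(-61.5,0); go([*p,.0275],FY)" | python3 -
```

```text
t 10.3 tcp [ 0.5131 -0.1421  0.0275] F [-0.5  0.8 -2.8] w 0.0113
offset [0.0011 0.0004 0.    ]
turn deg [ 0.07  0.06 -0.07]
```

>>> send_rows(claw=[0,0,0], offset=[[0,0,0.0007],[0,0,0.0005],[0,0,0]], delta_rot=[[0,0,0],[0,0,0],[0,0,0]])

```text
time: 10.6
tool_pos: [0.5132, -0.1421, 0.0275]
ee_rot: [2.49, 1.913, 0.0]
wrist_force: [0.8, 0.7, -2.0]
gripper_width: 0.0108
```

>>> send_rows(claw=[0.2,0.4,0.45,0.45,0.45,0.45,0.45,0.45,0.45], offset=[[0,0,0],[0,0,0],[0,0,0],[0,0,0],[0,0,-0.02],[0,0,-0.04],[0,0,-0.04],[0,0,-0.03],[0,0,0]], delta_rot=[[0,0,0],[0,0,0],[0,0,0],[0,0,0],[0,0,0],[0,0,0],[0,0,0],[0,0,0],[0,0,0]])

```text
time: 11.5
tool_pos: [0.5131, -0.142, 0.1619]
ee_rot: [2.489, 1.913, 0.0]
wrist_force: [-0.2, -0.2, 0.6]
gripper_width: 0.0385
```

>>> send_rows(claw=[0,0,0,0,0,0], offset=[[0,-0.03,-0.02],[0,-0.04,0],[0,-0.04,0],[0,-0.03,0],[0,-0.03,0],[0,0,0]], delta_rot=[[0,0,0],[0,0,0],[0,0,0],[0,0,0],[0,0,0],[0,0,0]])

```text
time: 12.1
tool_pos: [0.342, -0.0961, 0.1779]
ee_rot: [-2.49, -1.914, 0.002]
wrist_force: [-0.1, -1.1, 0.2]
gripper_width: -0.0002
```

```bash
cat > b.py <<'E'
from h import *; import sys
go([.4,-.12,.12],FY)
c=cam("top"); d=cam("side"); save(c,"_a.png",(260,155,365,275),4); save(d,"_b.png",(240,140,335,260),4)
cv2.imwrite("pics/"+sys.argv[1],np.hstack([cv2.imread("pics/_a.png"),cv2.imread("pics/_b.png")]))
E
python3 b.py v6.png
```

```text
t 12.1 tcp [ 0.342  -0.0961  0.1779] F [-0.1 -1.1  0.2] w -0.0002
offset [-0.0081  0.0622  0.0579]
turn deg [-0.08  0.05 -0.07]
```

View pics/v6.png

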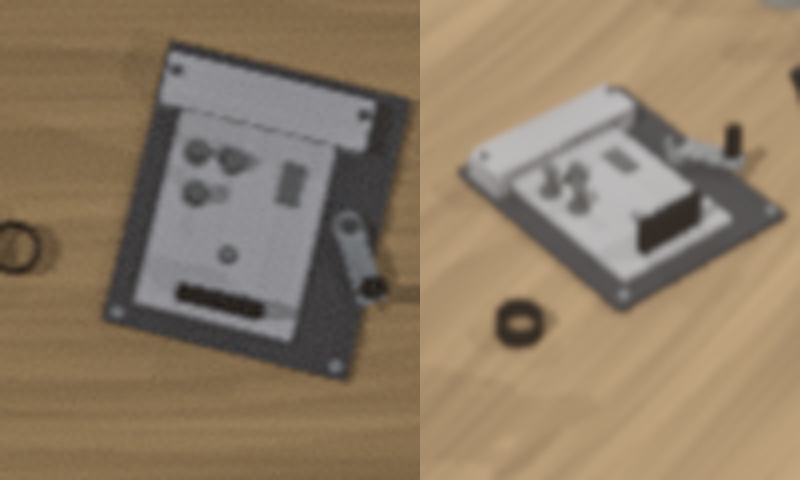

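```bash
cat > m.py <<'E'
from fit import *
c=cam("top"); d=cam("side")
T=lambda *p:px(p,4,260,155)
S=lambda *p:px((p[0]-420,p[1]),4,240,140)
def loc(P):
    a=np.radians(FY); q=P[:2]-F; return np.round([1e3*(np.cos(a)*q[0]+np.sin(a)*q[1]),1e3*(-np.sin(a)*q[0]+np.cos(a)*q[1]),1e3*P[2]],1)
def tri(u,v):
    o1,d1=ray(c,*u); o2,d2=ray(d,*v); t=np.linalg.lstsq(np.c_[d1,-d2],o2-o1,rcond=None)[0]; a,b=o1+d1*t[0],o2+d2*t[1]
    return loc((a+b)/2),round(1e3*np.linalg.norm(a-b),1)
if __name__=="__main__":
    for u in((284,161),(306,164),(298,208),(277,205)): print("print",loc(onz(c,*T(*u),.015)))
    print("printc tri",tri(T(291,185),S(620,159)))
    print("hole",loc(onz(c,*T(228,254),.016)),"knob",loc(onz(c,*T(372,286),.054)),tri(T(372,286),S(733,127)))
    print("pivot",loc(onz(c,*T(348,223),.024)))
    for u in((178,108),(337,147),(293,341),(135,304)): print("plate",loc(onz(c,*T(*u),.015)))
E
python3 m.py
```

```text
print [ 45.4 -22.4  15. ]
print [ 47.  -37.7  15. ]
print [ 15.6 -39.3  15. ]
print [ 14.2 -24.6  15. ]
printc tri (array([ 29.4, -30.7,  18.4]), np.float64(0.5))
hole [-27.3   0.6  16. ] knob [-28.8 -94.5  54. ] (array([-30. , -94.5,  58.3]), np.float64(2.2))
pivot [ 12.6 -74.   24. ]
plate [63.9 58.  15. ]
plate [ 63.8 -56.   15. ]
plate [-74.8 -56.7  15. ]
plate [-76.3  54.8  15. ]
```

```bash
echo "from h import *; p=fx(-29.5,-94.5); go([*p,.09],FY)" | python3 -
```

```text
t 12.3 tcp [ 0.3451 -0.0972  0.1785] F [ 0.2 -0.3 -0.4] w -0.0001
offset [-0.0935  0.2064  0.0885]
turn deg [-0.02  0.05 -0.06]
```

>>> send_rows(claw=[0.45,0.45,0.45,0.45,0.45,0.45,0.45,0.45,0.45,0.45], offset=[[-0.015,0.035,0],[-0.019,0.042,0],[-0.019,0.042,0],[-0.019,0.042,0.01],[-0.015,0.033,0.02],[0,0,0.02],[0,0,0.015],[0,0,0.005],[0,0,0],[0,0,0]], delta_rot=[[0,0,0],[0,0,0],[0,0,0],[0,0,0],[0,0,0],[0,0,0],[0,0,0],[0,0,0],[0,0,0],[0,0,0]], force=20)

```text
time: 13.3
tool_pos: [0.522, -0.2388, 0.0987]
ee_rot: [-2.487, -1.914, 0.003]
wrist_force: [-0.4, 0.7, -0.2]
gripper_width: 0.0386
```

```bash
echo "from h import *; p=fx(-29.5,-94.5); go([*p,.040],FY)" | python3 -
```

```text
t 13.3 tcp [ 0.522  -0.2388  0.0987] F [-0.4  0.7 -0.2] w 0.0386
offset [-0.0022 -0.0008  0.0587]
turn deg [-0.21 -0.01  0.01]
```

>>> send_rows(claw=[0.45,0.45,0.45,0.45,0.45,0.45,0,0,0,0,0], offset=[[-0.002,-0.0008,0.01],[0,0,0.015],[0,0,0.015],[0,0,0.01],[0,0,0.003],[0,0,0],[0,0,0],[0,0,0],[0,0,0],[0,0,0],[0,0,0]], delta_rot=[[-0.2,0,0],[0,0,0],[0,0,0],[0,0,0],[0,0,0],[0,0,0],[0,0,0],[0,0,0],[0,0,0],[0,0,0],[0,0,0]])

```text
time: 14.4
tool_pos: [0.5218, -0.2409, 0.044]
ee_rot: [2.485, 1.914, 0.004]
wrist_force: [1.4, -0.4, -4.0]
gripper_width: 0.0153
```

```bash
cat > k.py <<'E'
from h import *
from m import loc
p=fx(-29.5,-94.5); go([*p,.040],FY); s=arm.get_state()
l=loc(s["tool_pos"]); q=l[:2]-[10,-75]; ph=np.degrees(np.arctan2(-q[0],-q[1])); print("local",l,"r",np.hypot(*q),"phi",ph)
pv=np.array([10,-75.]); prev=l[:2]/1
for f in np.arange(np.ceil(ph/8)*8,186,8):
    n=pv+45*np.array([-np.sin(np.radians(f)),-np.cos(np.radians(f))]); dl=n-prev; prev=n
    print(f,"dtool x,y mm",np.round([dl[1],dl[0]],1))
E
python3 k.py
```

```text
t 14.5 tcp [ 0.5218 -0.2408  0.044 ] F [ 0.9 -0.2 -4.2] w 0.015
offset [-0.0002 -0.0013  0.004 ]
turn deg [0.3  0.05 0.04]
local [-28.2 -94.3  44. ] r 42.798714933979035 phi 63.19546942538097
64.0 dtool x,y mm [-0.4 -2.2]
72.0 dtool x,y mm [ 5.8 -2.4]
80.0 dtool x,y mm [ 6.1 -1.5]
88.0 dtool x,y mm [ 6.2 -0.7]
96.0 dtool x,y mm [6.3 0.2]
104.0 dtool x,y mm [6.2 1.1]
112.0 dtool x,y mm [6.  1.9]
120.0 dtool x,y mm [5.6 2.8]
128.0 dtool x,y mm [5.2 3.5]
136.0 dtool x,y mm [4.7 4.2]
144.0 dtool x,y mm [4.  4.8]
152.0 dtool x,y mm [3.3 5.3]
160.0 dtool x,y mm [2.6 5.7]
168.0 dtool x,y mm [1.7 6. ]
176.0 dtool x,y mm [0.9 6.2]
184.0 dtool x,y mm [0.  6.3]
```

>>> send_rows(claw=[0,0,0,0,0], offset=[[0.0055,-0.0025,0],[0.006,-0.0015,0],[0.006,-0.0007,0],[0.006,0.0002,0],[0,0,0]], delta_rot=[[0,0,0],[0,0,0],[0,0,0],[0,0,0],[0,0,0]])

```text
time: 15.0
tool_pos: [0.5222, -0.2151, 0.044]
ee_rot: [2.487, 1.914, 0.0]
wrist_force: [1.2, 0.1, -4.4]
gripper_width: 0.0152
```

```bash
python3 k.py
```

```text
t 15.1 tcp [ 0.5222 -0.2154  0.044 ] F [-0.7  2.2 -0.7] w 0.0152
offset [-0.0249  0.0048  0.004 ]
turn deg [0.15 0.07 0.01]
local [-34.3 -69.6  44. ] r 44.627906067840556 phi 96.9498491418322
104.0 dtool x,y mm [5.5 0.6]
112.0 dtool x,y mm [6.  1.9]
120.0 dtool x,y mm [5.6 2.8]
128.0 dtool x,y mm [5.2 3.5]
136.0 dtool x,y mm [4.7 4.2]
144.0 dtool x,y mm [4.  4.8]
152.0 dtool x,y mm [3.3 5.3]
160.0 dtool x,y mm [2.6 5.7]
168.0 dtool x,y mm [1.7 6. ]
176.0 dtool x,y mm [0.9 6.2]
184.0 dtool x,y mm [0.  6.3]
```

>>> send_rows(claw=[0,0,0,0,0,0], offset=[[0.0055,0.0006,0],[0.006,0.0019,0],[0.0056,0.0028,0],[0.0052,0.0035,0],[0.0047,0.0042,0],[0,0,0]], delta_rot=[[0,0,0],[0,0,0],[0,0,0],[0,0,0],[0,0,0],[0,0,0]])

```text
time: 15.7
tool_pos: [0.5418, -0.1903, 0.044]
ee_rot: [-2.49, -1.915, 0.002]
wrist_force: [1.6, -0.4, -2.7]
gripper_width: 0.0149
```

```bash
python3 k.py
```

```text
t 15.8 tcp [ 0.5416 -0.1905  0.044 ] F [ 1.7  3.1 -2.4] w 0.0146
offset [-0.0539 -0.0075  0.0041]
turn deg [-0.06  0.03 -0.04]
local [-22.  -40.6  44. ] r 46.982549952083275 phi 137.0700306530411
144.0 dtool x,y mm [2.  5.5]
152.0 dtool x,y mm [3.3 5.3]
160.0 dtool x,y mm [2.6 5.7]
168.0 dtool x,y mm [1.7 6. ]
176.0 dtool x,y mm [0.9 6.2]
184.0 dtool x,y mm [0.  6.3]
```

>>> send_rows(claw=[0,0,0,0,0,0,0,0], offset=[[0.003,0.0055,0],[0.0033,0.0053,0],[0.0024,0.0057,0],[0.0012,0.006,0],[0.0003,0.0062,0],[-0.0003,0.006,0],[0,0.004,0],[0,0,0]], delta_rot=[[0,0,0],[0,0,0],[0,0,0],[0,0,0],[0,0,0],[0,0,0],[0,0,0],[0,0,0]])

```text
time: 16.6
tool_pos: [0.5773, -0.1852, 0.0436]
ee_rot: [-2.474, -1.901, 0.012]
wrist_force: [-9.3, 1.6, 10.6]
gripper_width: 0.015
```

```bash
python3 k.py
```

```text
t 16.7 tcp [ 0.5775 -0.1853  0.0437] F [-12.8   4.5   9.4] w 0.0148
offset [-0.0682 -0.0407  0.004 ]
turn deg [-1.19 -0.41 -0.09]
local [ 11.4 -26.4  43.7] r 48.620160427542814 phi -178.34996060442214
-176.0 dtool x,y mm [-3.7  1.7]
-168.0 dtool x,y mm [-0.9  6.2]
-160.0 dtool x,y mm [-1.7  6. ]
-152.0 dtool x,y mm [-2.6  5.7]
-144.0 dtool x,y mm [-3.3  5.3]
-136.0 dtool x,y mm [-4.   4.8]
-128.0 dtool x,y mm [-4.7  4.2]
-120.0 dtool x,y mm [-5.2  3.5]
-112.0 dtool x,y mm [-5.6  2.8]
-104.0 dtool x,y mm [-6.   1.9]
-96.0 dtool x,y mm [-6.2  1.1]
-88.0 dtool x,y mm [-6.3  0.2]
-80.0 dtool x,y mm [-6.2 -0.7]
-72.0 dtool x,y mm [-6.1 -1.5]
-64.0 dtool x,y mm [-5.8 -2.4]
-56.0 dtool x,y mm [-5.4 -3.1]
-48.0 dtool x,y mm [-4.9 -3.9]
-40.0 dtool x,y mm [-4.4 -4.5]
-32.0 dtool x,y mm [-3.7 -5.1]
-24.0 dtool x,y mm [-2.9 -5.5]
-16.0 dtool x,y mm [-2.1 -5.9]
-8.0 dtool x,y mm [-1.3 -6.1]
0.0 dtool x,y mm [-0.4 -6.3]
8.0 dtool x,y mm [ 0.4 -6.3]
16.0 dtool x,y mm [ 1.3 -6.1]
24.0 dtool x,y mm [ 2.1 -5.9]
32.0 dtool x,y mm [ 2.9 -5.5]
40.0 dtool x,y mm [ 3.7 -5.1]
48.0 dtool x,y mm [ 4.4 -4.5]
56.0 dtool x,y mm [ 4.9 -3.9]
64.0 dtool x,y mm [ 5.4 -3.1]
72.0 dtool x,y mm [ 5.8 -2.4]
80.0 dtool x,y mm [ 6.1 -1.5]
88.0 dtool x,y mm [ 6.2 -0.7]
96.0 dtool x,y mm [6.3 0.2]
104.0 dtool x,y mm [6.2 1.1]
112.0 dtool x,y mm [6.  1.9]
120.0 dtool x,y mm [5.6 2.8]
128.0 dtool x,y mm [5.2 3.5]
136.0 dtool x,y mm [4.7 4.2]
144.0 dtool x,y mm [4.  4.8]
152.0 dtool x,y mm [3.3 5.3]
160.0 dtool x,y mm [2.6 5.7]
168.0 dtool x,y mm [1.7 6. ]
176.0 dtool x,y mm [0.9 6.2]
184.0 dtool x,y mm [0.  6.3]
```

>>> send_rows(claw=[0.3,0.35,0.35,0.35,0.35,0.35,0.35,0.35], offset=[[0,0,0],[0,0,0],[0,0,0],[0,0,-0.02],[0,0,-0.03],[0,0,-0.04],[0,0,-0.04],[0,0,0]], delta_rot=[[0,0,0],[0,0,0],[0,0,0],[0,0,0],[0,0,0],[0,0,0],[0,0,0],[0,0,0]])

```text
time: 17.5
tool_pos: [0.5805, -0.1879, 0.1786]
ee_rot: [-2.477, -1.901, 0.009]
wrist_force: [1.5, 0.3, -0.5]
gripper_width: 0.0301
```

>>> send_rows(claw=[0.35,0.35,0.35,0.35,0.35,0.35,0.35], offset=[[0,-0.03,0],[0,-0.04,0],[0,-0.04,0],[0,-0.04,0],[0,-0.04,0],[0,-0.04,0],[0,0,0]], delta_rot=[[-1,0,0],[0,0,0],[0,0,0],[0,0,0],[0,0,0],[0,0,0],[0,0,0]])

```text
time: 18.2
tool_pos: [0.3504, -0.1259, 0.1757]
ee_rot: [-2.491, -1.911, -0.011]
wrist_force: [1.3, 0.4, 0.2]
gripper_width: 0.03
```

```bash
python3 b.py v7.png
```

```text
t 18.2 tcp [ 0.3504 -0.1259  0.1757] F [1.3 0.4 0.2] w 0.03
offset [0.0182 0.0462 0.0559]
turn deg [ 0.15 -0.39 -0.17]
```

View pics/v7.png

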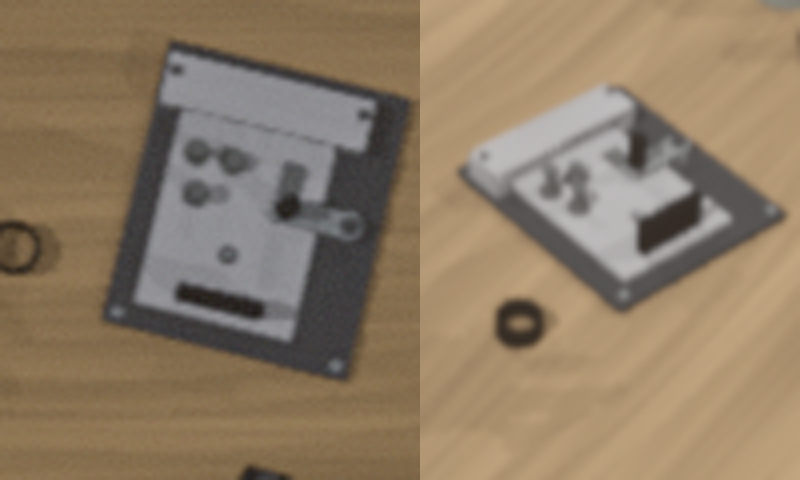

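```bash
python3 - <<'E'
from m import *
k=loc(onz(c,*T(288,207),.054)); p=loc(onz(c,*T(350,225),.024)); b=loc(onz(c,*T(283,211),.024))
print(k,p,b, "phi",180-np.degrees(np.arctan2(p[0]-k[0],k[1]-p[1])))
for u in((178,108),(337,147),(293,341),(135,304),(228,254)): print("plate",loc(onz(c,*T(*u),.015)))
print(tri(T(288,207),S(637,131)))
E
```

```text
[  9.3 -28.2  54. ] [ 11.5 -75.6  24. ] [  9.9 -28.7  24. ] phi 177.3426093170945
plate [63.9 58.  15. ]
plate [ 63.8 -56.   15. ]
plate [-74.8 -56.7  15. ]
plate [-76.3  54.8  15. ]
plate [-27.2   0.5  15. ]
(array([  7.7, -27.2,  64.3]), np.float64(0.4))
```

```bash
echo "from h import *; p=fx(-27,-29); go([*p,.1],FY)" | python3 -
```

```text
t 18.4 tcp [ 0.3544 -0.1273  0.1763] F [1.1 0.6 0.1] w 0.0296
offset [-0.0015  0.1918  0.0771]
turn deg [ 0.24 -0.38 -0.15]
```

>>> send_rows(claw=[0,0,0,0,0,0,0,0,0], offset=[[0,0.03,0],[0,0.04,0],[0,0.04,0],[0,0.04,0],[0,0.035,0],[0,0,0.02],[0,0,0.02],[0,0,0.02],[0,0,0]], delta_rot=[[0.2,-0.4,-0.1],[0,0,0],[0,0,0],[0,0,0],[0,0,0],[0,0,0],[0,0,0],[0,0,0],[0,0,0]])

```text
time: 19.3
tool_pos: [0.5485, -0.1782, 0.1076]
ee_rot: [-2.489, -1.916, 0.002]
wrist_force: [0.2, -0.0, -1.0]
gripper_width: 0.0001
```

```bash
echo "from h import *; p=fx(-27,-29); go([*p,.042],FY)" | python3 -
```

```text
t 19.3 tcp [ 0.5485 -0.1782  0.1076] F [ 0.2 -0.  -1. ] w 0.0001
offset [-0.0021 -0.0085  0.0656]
turn deg [-0.08  0.02  0.04]
```

>>> send_rows(claw=[0,0,0,0,0,0,0], offset=[[-0.002,-0.0085,0],[0,0,0.02],[0,0,0.02],[0,0,0.013],[0,0,0.005],[0,0,0],[0,0,0]], delta_rot=[[0,0,0],[0,0,0],[0,0,0],[0,0,0],[0,0,0],[0,0,0],[0,0,0]])

```text
time: 20.0
tool_pos: [0.5415, -0.1792, 0.0527]
ee_rot: [2.485, 1.914, 0.004]
wrist_force: [0.0, -0.1, 0.1]
gripper_width: 0.0001
```

```bash
python3 k.py | head -4
```

```text
t 20.1 tcp [ 0.5416 -0.1792  0.0527] F [ 0.9 -0.6 -0. ] w 0.0001
offset [-0.0649 -0.0048  0.0128]
turn deg [0.32 0.07 0.06]
local [-24.8 -29.6  52.7] r 57.20314676658968 phi 142.52911971530807
```

Tip is at z≈45 mm; lower 10 mm more, then push along +x.

>>> send_rows(claw=[0,0,0,0,0,0,0], offset=[[0,0,0.007],[0,0,0.003],[0,0,0],[0,0.004,0],[0,0.004,0],[0,0.003,0],[0,0,0]], delta_rot=[[0.2,0,0],[0,0,0],[0,0,0],[0,0,0],[0,0,0],[0,0,0],[0,0,0]])

```text
time: 20.8
tool_pos: [0.5539, -0.1825, 0.0431]
ee_rot: [2.486, 1.915, 0.002]
wrist_force: [1.0, -0.6, -0.2]
gripper_width: 0.0001
```

```bash
python3 k.py | head -4
```

```text
t 20.9 tcp [ 0.5536 -0.1824  0.043 ] F [-0.1  1.  -0.4] w -0.0001
offset [-0.0648 -0.0171  0.0031]
turn deg [0.19 0.08 0.06]
local [-12.4 -29.7  43. ] r 50.53563099437861 phi 153.68846831669404
```

>>> send_rows(claw=[0,0,0], offset=[[0,0.003,0],[0,0.002,0],[0,0.002,0]], delta_rot=[[0,0,0],[0,0,0],[0,0,0]])

```text
time: 21.2
tool_pos: [0.5567, -0.183, 0.0423]
ee_rot: [-2.484, -1.913, 0.009]
wrist_force: [-20.2, 5.4, 15.8]
gripper_width: -0.0004
```

>>> send_rows(claw=[0,0,0], offset=[[0,0.002,0],[0,0.002,0],[0,0.002,0]], delta_rot=[[0,0,0],[0,0,0],[0,0,0]])

```text
time: 21.5
tool_pos: [0.5567, -0.1829, 0.0426]
ee_rot: [-2.472, -1.905, 0.025]
wrist_force: [-21.1, 5.0, 15.5]
gripper_width: -0.0
```

```bash
python3 k.py | head -4
```

```text
t 21.6 tcp [ 0.5567 -0.1829  0.0426] F [-21.6   5.9  16.9] w -0.0003
offset [-0.0651 -0.0202  0.0031]
turn deg [-1.53 -0.01  0.09]
local [ -9.3 -29.3  42.6] r 49.60826544034774 phi 157.10471940851042
```

>>> send_rows(claw=[0,0,0,0,0,0,0,0,0,0,0], offset=[[0,-0.006,0],[0,-0.006,0],[0,0,-0.02],[0,0,-0.03],[0,0,-0.04],[0,0,-0.04],[0,-0.04,0],[0,-0.04,0],[0,-0.04,0],[0,-0.04,0],[0,0,0]], delta_rot=[[0,0,0],[0,0,0],[0,0,0],[0,0,0],[0,0,0],[0,0,0],[0,0,0],[0,0,0],[0,0,0],[0,0,0],[0,0,0]])

```text
time: 22.7
tool_pos: [0.3877, -0.1382, 0.1822]
ee_rot: [-2.474, -1.907, 0.022]
wrist_force: [1.2, -1.0, 0.6]
gripper_width: 0.0
```

```bash
python3 b.py v8.png
```

```text
t 22.7 tcp [ 0.3877 -0.1382  0.1822] F [ 1.2 -1.   0.6] w 0.0
offset [0.0207 0.0087 0.062 ]
turn deg [-1.29  0.02  0.09]
```

View pics/v8.png

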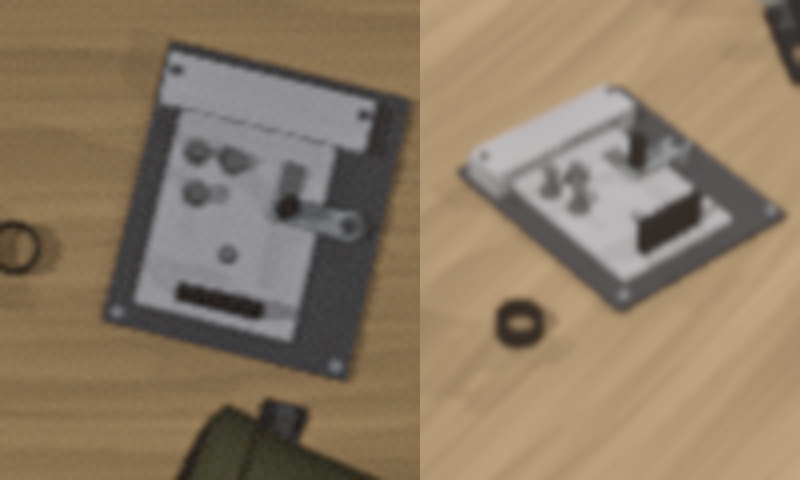

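The picture shows the plate unchanged, with its hole around the pin at (228,254), and the clamp straight across with the knob at (288,207). The gripper is clear, so I'm handing in.

```bash
python3 -c "from h import *; print(job.close_job())"
```

```text
the job is handed in; nothing more can be done
None
```

The plate is in the fixture, the clamp is swung across it, and the job was handed in at about 23 s. I gripped the plate by its handle, slid it level under the bridge, and lowered it onto the pin. I then swung the clamp by its knob, let go of everything and backed off.

**Plate:** It went down past the pin with no side load. The handle came to rest at the height expected for a plate flat on the 10 mm deck (TCP 27.5 mm). In the pictures the pin shows inside the hole, about 1 mm from its expected place. The visible plate edges match the home position within 1–3 mm, and nothing moved afterwards.

**Clamp:** The picture after the first swing gave an angle of about 177°, slightly short of 180°, though that reading is good to only about 3°. I pushed the knob again with the closed fingers. It did not move at about 22 N, far above the clamp's friction, so I take it to be at its stop. The last picture shows it straight across the plate.

**Other things:** I did not approach anything else on the bench. The last pictures covered only the fixture area, so I did not re-check the objects farther away.

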